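# Proof pass on the engraving pantograph

### The arm

A 6-joint arm with a two-finger parallel gripper is mounted at the origin on a cart in front of the work surface, level with it; the furniture and walls round the work are solid. World frame = base frame: x ahead of the robot, y to its left, z up, the work surface at z = 0. Lengths are in mm, angles in rad, forces in N, time in s.
With the tool pointing down it reaches from about 300 to 750 mm from the base axis. Payload 8.5 kg.
Tool frame: the origin (TCP) lies midway between the tips of the shut fingers; the grasp point (between the pads) lies 19 mm behind it; z points along the fingers, y is the line along which they close (so a half turn about z gives the same grasp; the last joint's range is limited). The gripper opens to 85 mm and grips with 20 to 120 N. Pads are 22 mm wide; open, the fingers measure 114 mm over their backs; the gripper's body (76 mm by 85 mm) begins 54 mm behind the grasp point. The pads swing forward as they close: fully open they stand 13 mm farther back than shut.
Start: joints at [-1.469, 0.381, 1.297, -0, 1.464, -0.215], TCP at [171.334, -522.614, 231.322] pointing down, gripper open.
Joint ranges: [-3.11, 3.11], [-0.89, 2.33], [0.22, 2.48], [-1.42, 4.56], [0.17, 2.85], [-2.88, 2.88]. Speed limits (rad/s): [2.39, 2.39, 3.14, 3.14, 3.14, 3.14].

### API

Orientations are given as a unit quaternion [x, y, z, w].
In Python, from rig import r gives the robot as it stands. The module is installed in compiled form; this text tells all that it offers.
- The arm moves only by the shell command python3 -m jog [OPENING] [FORCE], which reads ROWS from standard input. ROWS is a JSON object with one list for each field, all of the same length, 1 to 8, a row being the entries at one place: sx, sy, sz (the shift in mm), yaw (a turn about the tool's z in rad); each row is the pose to reach, as a shift and turn from the pose commanded when the command began, along the tool's axes at that moment; what a row does not reach only later rows make up. A row lasts 1/10 s, in which the tool goes at most 50 mm and 0.15 rad, less where a joint would pass 70% of its speed; a pose out of reach is approached as far as the arm can. OPENING is the opening from 0.0 (shut) to 1.0 (fully open), set as the command begins (- or left out keeps the last). The fingers move at their own pace and stop on an object; FORCE is the grip in N (left out, the last holds). Time passes only in rows, so rows that do not move let the fingers close. It prints the time, the measured TCP pose, the force, the opening and the grip force at its end. Input that does not fit is refused with a message, and nothing moves.
- r.get_obs(): the state, without advancing time (a new reading comes with each control period).
- r.camera(name): name is "scene" or "top"; returns a dict with "img" (420x560x3 uint8, red, green, blue), "vertical_fov" (degrees; the focal length in pixels is half the picture's height over the tangent of half this angle, whatever the lens; pixels are square), "cx", "cy" (the principal point, pixels), "rvec" (rotation vector, rad) and "tvec" (3), from world to camera coordinates, as OpenCV has them. Camera axes: x right, y down, z forward; pixel columns grow to the right and rows downward; lengths in mm; the calibration is good to about 2 mm. A picture is of the moment at which its call begins. There is no depth.
- r.job_done(): hands the job in; it is judged then, once.
Trained networks look in the newest picture that a camera, given by its name, has taken for a name from the list of things; names that differ only in an ending like _2 or _b are one class to them, and where a whole thing is asked for, a point or a joint stands for the part that bears it (a point fixed in the world has none). Each returns a list of dicts, best first, with "confidence" (0 to 1); they miss things now and then, are a little off and sometimes report something else, mostly with a low value. They report only what shows in the picture. A call takes as long as a camera call.
- r.trace(thing, camera): "region" (420x560 bool, what is visible of it) and "box" ([left, top, width, height] in pixels, round what is visible of it).
The state is a dict: "time_s": time; "joint_pos": joint angles; "qvel": joint speeds; "joint_torque": joint torques, N m; "tcp_pos": TCP position; "orientation": TCP orientation; "wrist_force": force on the tool from outside, world axes, zero at the start; "moment": the same for the moment, N m; "gripper_width": opening from 0.0 (shut) to 1.0 (fully open); "gripper_force": force on a finger pad.
Only numpy, scipy, OpenCV 4.12 (cv2) and the standard library are available. Lean on these libraries where they do the work, as an engineer would, in place of code of your own. Each camera call takes 0.05 s, during which the arm holds its last target. There are 200 camera calls.

### The job

Make a proof pass on the engraving pantograph before anything is cut: lay the brass master plate flat in the copy holder with its curved edge facing away from you and its straight edge hard against the front fence, and let it go. Then take the tracer by its black knob, bring the stylus to the curved edge at the left ear and follow the edge to the right ear, with the stylus bearing on it lightly all the way, since pressing hard (more than 7 N) bends the stylus and spoils the copy. Let go of the knob with the stylus standing by the right ear, and leave the other things on the bench alone.

Things in the scene. Friction and masses are not known exactly. Their poses are not given: they have to be found in the camera images.
- pantograph_base: bench-top engraving pantograph, fixed. Grey bed on rubber feet, from x = -105 to +85 mm and y = -131 to +131 mm of its origin (on the worktop), bed top 16 mm over the worktop; x points away from the robot at yaw 0, y to the left. Light bars in a parallelogram, 55 to 69 mm over the worktop, join the pivot, a cutter spindle at mid-way (top 94 mm up, clear of its blank) and the tracer head.
- main_pivot (a point): top of the fixed pivot column, 68 mm over the worktop, at the bed's back left. Two bars of 118 mm (pivot to elbow, elbow to tracer) let the tracer move freely in the level plane up to 225 mm from here; it stays where it is left. It takes under 1 N to move. A fixed microscope, 0.3 m tall, stands close behind the machine from x = 0.65 m on (y 0 to 0.17 m): swing the arm round in front of it.
- seat (a point): where the master plate's origin lies once seated, axes parallel to the machine's; on the copy holder's steel pad, 18 mm over the worktop. The front fence's inner face is at x = -22 mm from here, 10 mm tall. Two side fences, 9 mm tall, face each other at y = +56.5 and -56.5 mm and run from the front fence to x = +4 mm. Open to the back (+x).
- master_plate: loose brass plate 108 (y) x 56 (x) x 6 mm, 0.25 kg, origin on its underside, z up. Straight front edge at x = -22 mm. The far (+x) edge is the profile: a smooth S curve, hump on the left half, hollow on the right, between two 8 mm wide ears that reach x = +34 mm. It stays within x = +4 to +25 mm, at most 40 degrees to y; its exact run is not given: feel it.
- plate_grip (a point): middle of the dark steel grip bar on the plate's top, to grip it by: 12 mm thick (plate's y), 24 mm long (plate's x), from 6 to 28 mm over the plate's underside; this point is 22 mm over the underside, at x = -8, y = 0 mm of the plate.
- left_ear (a point): on the inner face of the plate's left ear, at y = +46 mm, x = +16 mm of the plate, half way up its thickness; the profile's left end is near here.
- right_ear (a point): on the inner face of the plate's right ear, at y = -46 mm, x = +16 mm of the plate; the profile's right end is near here.
- knob_grip (a point): middle of the tracer head's black round knob, to grip it by: upright, 20 mm diameter, 36 mm tall, centre 95 mm over the worktop, right above the stylus. It turns freely on its axis and floats 3 mm up and down on a light spring (0.3 N/mm).
- stylus_tip (a point): on the axis of the stylus near its lower end: a steel pin, 8 mm diameter, upright under the knob (its 25 mm wide head ends 50 mm over the worktop). This point is 21 mm over the worktop, the seated plate's top face 24 mm, so the pin's side meets the plate's edge. It cannot be raised: it must come to the edge from behind (+x). A rubber bush yields sideways, 1 mm per 5 N, at most 3 mm.
- stylus: the same steel pin as a body; origin on the pin's axis, 44 mm above the stylus_tip point.
- flux_pot: bystander: round pot with a screw lid, 58 mm diameter, 50 mm tall, behind left of the machine; origin under its middle.
- polish_bottle: bystander: small bottle with a tall tan cap, 31 mm across, 79 mm tall, left of the machine; origin under its middle.
- graver: bystander: graver with a wooden handle, 21 x 112 x 21 mm, lying on the worktop's front edge; origin under its middle, its length along y.

How it is judged:
By the outcome, as a careful person would: the job done as asked, in the order asked, and still so for the second after the job is handed in, with the robot touching nothing.
It also fails if it takes over 67 s, if anything falls off the work surface, if the arm or the gripper's body presses on something with over 40 N, if the wrist force passes 120 N, or if a joint passes its speed limit or range.

## Working session

There is one attempt and no reset: what is moved stays moved. The work goes in short steps, Python scripts to look and compute and a shell command to move; the robot and the scene stay as the last step left them, time stands still between calls to the robot, and variables do not carry over. Pictures are saved under pics/ and viewed, at most 10 in all, crops included, and the job is handed in when it is done.

```bash
mkdir -p pics; ls
python3 - <<'E'
from rig import r
import cv2,numpy as np
o=r.get_obs();print({k:np.round(v,3) for k,v in o.items()})
for c in("scene","top"):
    d=r.camera(c);cv2.imwrite(f"pics/{c}0.png",d["img"][:,:,::-1]);print(c,d["vertical_fov"],d["cx"],d["cy"],d["rvec"],d["tvec"])
    for t in["pantograph_base","master_plate","plate_grip","knob_grip","stylus","seat","main_pivot","flux_pot","polish_bottle","graver"]:
        for q in r.trace(t,c)[:2]:
            v,u=np.nonzero(q["region"]);print(t,round(q["confidence"],2),q["box"],u.mean().round(1),v.mean().round(1),len(u))
E
```

```text
pics
{'time_s': np.float64(0.0), 'joint_pos': array([-1.469,  0.381,  1.298, -0.   ,  1.464, -0.215]), 'qvel': array([-0.   , -0.   ,  0.001,  0.   , -0.002, -0.001]), 'joint_torque': array([-2.0000e-03, -4.4846e+01, -2.3128e+01, -0.0000e+00,  5.0000e-03,
        0.0000e+00]), 'tcp_pos': array([ 171.308, -522.334,  230.695]), 'orientation': array([ 0.987,  0.158,  0.   , -0.001]), 'wrist_force': array([-0.003, -0.841,  0.405]), 'moment': array([ 0.027,  0.018, -0.001]), 'gripper_force': np.float64(0.0), 'gripper_width': np.float64(0.999)}
scene 57.66011061555387 273.9013064730115 207.85247408356184 [ 0.60302608 -2.70531691  1.12950953] [538.94678     68.90783053 913.96562726]
pantograph_base 0.61 [237.2, 139.5, 105.2, 85.2] 290.8 181.9 4735
master_plate 0.58 [234.5, 271.3, 38.6, 50.3] 256.2 293.2 865
plate_grip 0.81 [235.3, 270.3, 37.6, 47.1] 256.4 293.0 886
stylus 0.33 [232.9, 269.0, 40.0, 49.9] 256.2 293.4 951
seat 0.84 [241.3, 144.8, 100.5, 78.1] 290.6 182.1 4648
seat 0.66 [322.1, 238.2, 9.9, 19.2] 326.1 250.6 92
main_pivot 0.97 [238.3, 145.6, 103.5, 80.7] 290.4 181.8 4830
flux_po
[... 199 characters left out ...]
421 219.812056369873 [ 2.15163888 -2.10952817  0.22306864] [192.01574842 537.92477696 896.16220114]
pantograph_base 0.57 [294.3, 176.0, 145.7, 110.7] 367.9 231.5 14355
master_plate 0.83 [138.5, 231.7, 67.9, 57.0] 173.1 264.4 1324
plate_grip 0.77 [141.1, 229.2, 63.5, 63.3] 172.9 264.7 1405
knob_grip 0.5 [319.0, 216.6, 13.2, 12.8] 326.5 222.6 143
stylus 0.46 [296.5, 179.3, 142.6, 108.4] 368.0 231.5 14244
main_pivot 0.78 [296.9, 178.7, 143.1, 107.5] 367.9 231.5 14393
main_pivot 0.58 [317.4, 216.3, 12.7, 15.4] 325.9 222.8 177
flux_pot 0.79 [209.4, 133.0, 30.1, 40.3] 222.4 151.8 963
polish_bottle 0.87 [229.0, 196.1, 15.8, 20.6] 238.0 205.3 285
graver 0.83 [253.1, 315.6, 48.7, 9.2] 262.5 319.4 192
```

Run:
```python
import cv2
a=cv2.imread("pics/top0.png");cv2.imwrite("pics/top0c.png",cv2.resize(a[120:345,125:460],(800,537),interpolation=cv2.INTER_CUBIC))
a=cv2.imread("pics/scene0.png");cv2.imwrite("pics/scene0c.png",cv2.resize(a[120:340,150:380],(627,600),interpolation=cv2.INTER_CUBIC))
```

```text
(no output)
```

View pics/top0c.png

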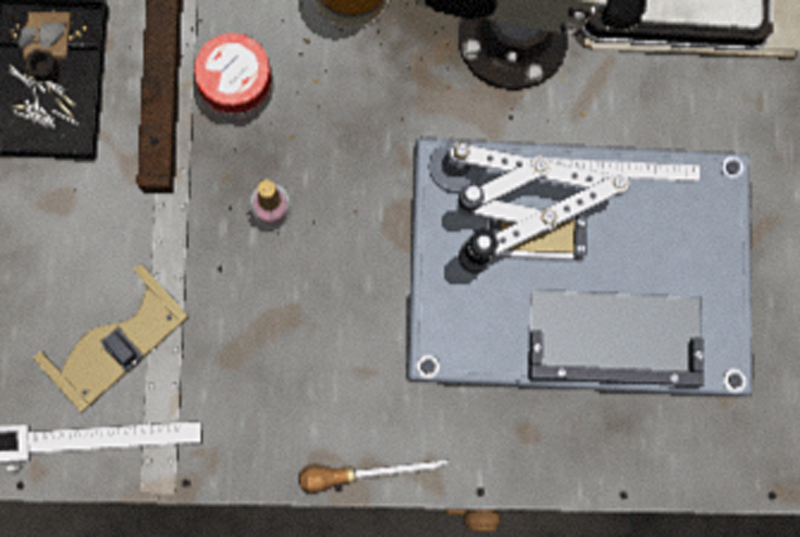

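View pics/scene0c.png

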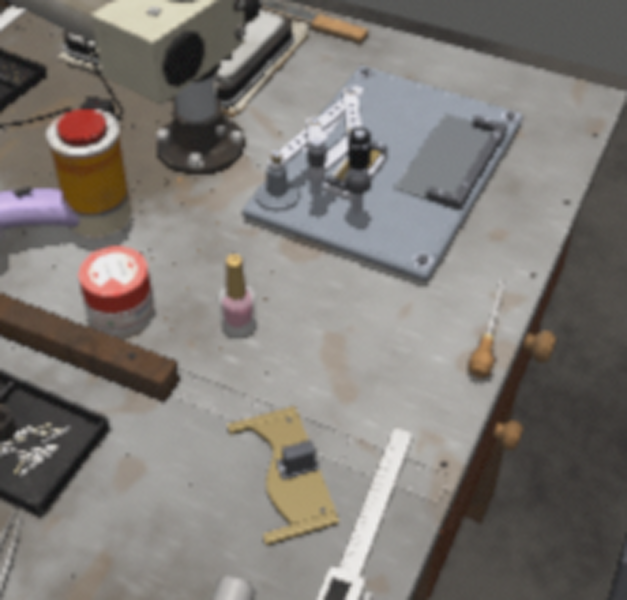

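```bash
cat > h.py <<'E'
from rig import r
import cv2,numpy as np
from scipy.spatial.transform import Rotation as R
def cam(c):
    d=r.camera(c);f=210/np.tan(np.radians(d["vertical_fov"])/2)
    d["K"]=np.array([[f,0,d["cx"]],[0,f,d["cy"]],[0,0,1.]]);d["R"]=cv2.Rodrigues(np.array(d["rvec"],float))[0];d["t"]=np.array(d["tvec"],float);return d
def w(d,p,z):
    p=np.atleast_2d(np.array(p,float));z=np.broadcast_to(np.array(z,float),len(p))
    q=np.c_[p,np.ones(len(p))]@np.linalg.inv(d["K"]).T@d["R"];C=-d["R"].T@d["t"]
    return C+q*((z-C[2])/q[:,2])[:,None]
def px(d,P):
    return cv2.projectPoints(np.atleast_2d(np.array(P,float)),d["R"],d["t"],d["K"],None)[0][:,0]
def rect(d,q,z):
    v,u=np.nonzero(q["region"]);return cv2.minAreaRect(w(d,np.c_[u,v],z)[:,:2].astype(np.float32))
E
python3 - <<'E'
from h import *
d=cam("top")
C=-d["R"].T@d["t"];print("cam",C)
print("plate",rect(d,r.trace("master_plate","top")[0],6))
print("base",rect(d,r.trace("pantograph_base","top")[0],16))
s=np.array([2.388,2.388]);cv=lambda p:np.array(p)/2.388+[125,120]
n=["padTL","padTR","fenceFL","fenceFR"];print(n,w(d,cv([[531,292],[702,299],[531,378],[703,384]]),[18,18,28,28]).round(1)[:,:2])
print("bed",w(d,cv([[416,138],[749,155],[751,388],[409,378]]),16).round(1)[:,:2])
print("knob top",w(d,cv([[485,243]]),113),"pivot",w(d,cv([[461,150]]),68),"bar",w(d,cv([[121,345]]),28))
print("plate c earL,earR,frontL,frontR",w(d,cv([[37,354],[142,268],[82,409],[186,317]]),6).round(1)[:,:2])
# hi-res crops
im=d["img"][:,:,::-1]
a=cv2.resize(im[222:297,135:210],(600,600),interpolation=cv2.INTER_CUBIC)
cv2.imwrite("pics/plate.png",a)
a=cv2.resize(im[175:295,290:445],(775,600),interpolation=cv2.INTER_CUBIC);cv2.imwrite("pics/mach.png",a)
E
```

```text
cam [355.94225802 219.05326972 977.06733547]
plate ((462.7779846191406, 390.3570556640625), (55.98167037963867, 107.4589614868164), 44.572086334228516)
base ((523.642578125, 34.749000549316406), (262.16851806640625, 190.96823120117188), 88.56685638427734)
['padTL', 'padTR', 'fenceFL', 'fenceFR'] [[501.2  72.3]
 [498.6 -58.3]
 [435.1  74.3]
 [433.2 -54.1]]
bed [[620.8 160.9]
 [613.2 -99.6]
 [431.8 -93.9]
 [434.3 164.4]]
knob top [[520.33634059 118.43700431 113.        ]] pivot [[598.15810154 130.86087485  68.        ]] bar [[453.61606734 379.18416473  28.        ]]
plate c earL,earR,frontL,frontR [[447.8 445.9]
 [515.4 370. ]
 [407.1 409.5]
 [478.3 334.6]]
```

View pics/mach.png

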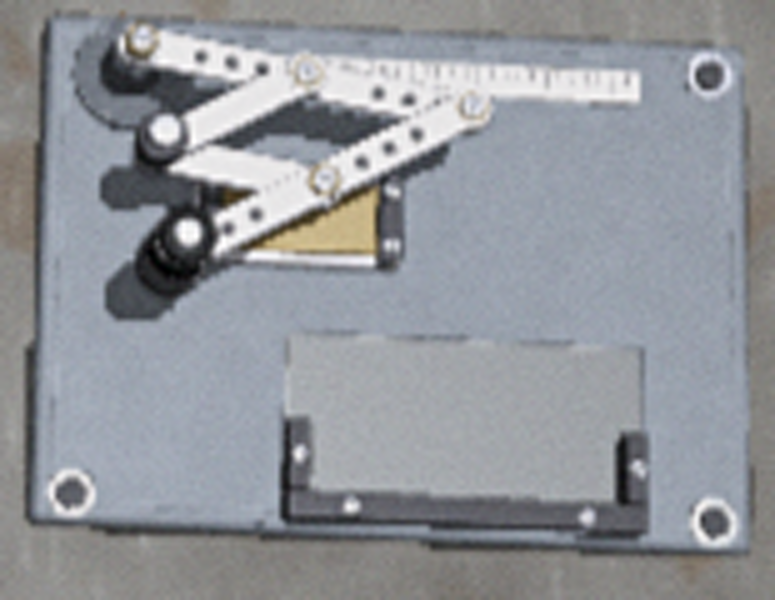

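View pics/plate.png

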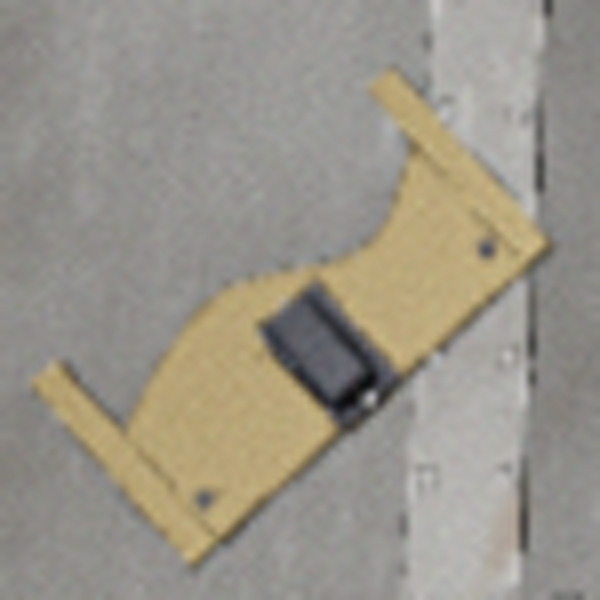

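```bash
cat > fit.py <<'E'
from h import *
from scipy.optimize import least_squares
def fit(model,P):
    f=lambda v:(np.c_[np.cos(v[2])*model[:,0]-np.sin(v[2])*model[:,1]+v[0],np.sin(v[2])*model[:,0]+np.cos(v[2])*model[:,1]+v[1]]-P).ravel()
    best=min((least_squares(f,[P[:,0].mean(),P[:,1].mean(),a]) for a in(0,1.5,3,-1.5)),key=lambda s:s.cost);return best.x,best.fun.reshape(-1,2)
E
python3 - <<'E'
from fit import *
d=cam("top")
pp=np.array([[33,380],[58,360],[370,88],[390,70],[550,243],[195,565]])/8+[135,222]
x,e=fit(np.array([[34,54],[34,46],[34,-46],[34,-54],[-22,-54],[-22,54.]]),w(d,pp-.5+.5/8,6)[:,:2]);print("plate",x,np.degrees(x[2]),e.round(1))
q=lambda a:np.array(a)/5+[290,175]-.5+.1
b=w(d,q([[50,17],[748,50],[748,545],[32,517]]),16)[:,:2]
x,e=fit(np.array([[85,131],[85,-131],[-105,-131],[-105,131.]]),b);print("base",x,np.degrees(x[2]),e.round(1))
yaw=x[2];Rm=np.array([[np.cos(yaw),np.sin(yaw)],[-np.sin(yaw),np.cos(yaw)]])
P=w(d,q([[288,337],[644,348],[312,440],[312,488],[630,501],[622,495],[620,440],[283,516],[646,532],[285,492],[648,505]]),[18,18,27,28,28,18,27,28,28,28,28])[:,:2]
for n,a in zip("padTL padTR sideLin frontInL frontInR padR(z18) sideRin fFL fFR fbackL fbackR".split(),P):print(n,a.round(1),(Rm@(a-x[:2])).round(1))
# bar top corners
print("bar",w(d,np.array([[263,328],[313,285],[375,378],[340,412]])/8+[135,222],[28,28,28,28]).round(1)[:,:2])
o=r.get_obs();print(R.from_quat(o["orientation"]).as_matrix().round(3))
E
```

```text
plate [458.25314327 387.00608881   0.76386683] 43.766345197026666 [[-0.8  0.5]
 [ 0.1  0. ]
 [-0.   0.7]
 [ 1.2 -0.7]
 [-0.  -1.1]
 [-0.5  0.6]]
base [ 5.34742699e+02  3.25476574e+01 -2.58363143e-02] -1.480311767866546 [[ 2.6  1.1]
 [ 2.5  0. ]
 [-3.4 -2.4]
 [-1.7  1.3]]
padTL [501.7  72.6] [-34.   39.2]
padTR [500.4 -57.4] [-32.  -90.8]
sideLin [463.3  65.7] [-72.2  31.3]
frontInL [446.1  66. ] [-89.5  31.1]
frontInR [443.7 -47.7] [-88.9 -82.5]
padR(z18) [446.7 -47.6] [-85.9 -82.4]
sideRin [465.6 -45. ] [-67.1 -79.3]
fFL [436.   76.4] [-99.9  41.3]
fFR [432.8 -53. ] [-99.7 -88.2]
fbackL [444.5  75.6] [-91.3  40.7]
fbackR [442.4 -54.1] [-90.1 -89. ]
bar [[456.  393.1]
 [465.7 382.6]
 [445.4 367.8]
 [437.7 375.1]]
[[ 0.95   0.311  0.   ]
 [ 0.311 -0.95  -0.   ]
 [-0.     0.    -1.   ]]
```

```bash
echo '{"sx":[330, 330, 330, 330, 330, 330, 330, 330], "sy":[-178, -178, -178, -178, -178, -178, -178, -178], "sz":[0, 0, 0, 0, 0, 0, 0, 0], "yaw":[-0.448, -0.448, -0.448, -0.448, -0.448, -0.448, -0.448, -0.448]}' | python3 -m jog; echo '{"sx":[256, 256, 256, 256, 256, 256, 256, 256], "sy":[-239, -239, -239, -239, -239, -239, -239, -239], "sz":[0, 0, 0, 0, 0, 0, 0, 0], "yaw":[0, 0, 0, 0, 0, 0, 0, 0]}' | python3 -m jog; echo '{"sx":[195, 195, 195, 195, 195, 195, 195, 195], "sy":[-201, -201, -201, -201, -201, -201, -201, -201], "sz":[0, 50, 100, 150, 150, 150, 150, 150], "yaw":[0, 0, 0, 0, 0, 0, 0, 0]}' | python3 -m jog 0.7
python3 - <<'E'
from h import *
o=r.get_obs();M=R.from_quat(o["orientation"]).as_matrix();print(o["tcp_pos"].round(1),M.round(3).tolist(),o["wrist_force"].round(2))
print("tool shift",(M.T@(np.array([452,380.5,9])-o["tcp_pos"])).round(1))
E
```

```text
time_s: 2.1
tcp_pos: [431.3, -247.8, 231.5]
orientation: [0.927, 0.374, 0.0, 0.0]
wrist_force: [-0.2, -0.4, 0.6]
gripper_width: 1.003
gripper_force: 0.0
time_s: 2.9
tcp_pos: [448.0, 103.9, 231.5]
orientation: [0.926, 0.376, 0.0, -0.0]
wrist_force: [0.0, -0.8, -0.2]
gripper_width: 1.001
gripper_force: 0.0
time_s: 3.7
tcp_pos: [449.1, 380.1, 78.2]
orientation: [0.927, 0.374, -0.002, 0.0]
wrist_force: [0.5, -0.9, 0.4]
gripper_width: 0.699
gripper_force: 0.0
[449.1 380.1  78.2] [[0.72, 0.694, -0.004], [0.694, -0.72, -0.002], [-0.005, -0.001, -1.0]] [ 0.52 -0.86  0.41]
tool shift [ 2.7  1.9 69.2]
```

```bash
echo '{"sx":[2, 2, 2, 2, 2], "sy":[2, 2, 2, 2, 2], "sz":[40, 60, 67, 69, 69], "yaw":[0, 0, 0, 0, 0]}' | python3 -m jog; echo '{"sx":[0, 0, 0, 0, 0, 0, 0], "sy":[0, 0, 0, 0, 0, 0, 0], "sz":[0, 0, 0, 0, 0, 0, 0], "yaw":[0, 0, 0, 0, 0, 0, 0]}' | python3 -m jog 0.0 60
python3 - <<'E'
from h import *
o=r.get_obs();M=R.from_quat(o["orientation"]).as_matrix();print(o["tcp_pos"].round(1),M.round(3).tolist(),o["wrist_force"].round(2))
E
```

```text
time_s: 4.2
tcp_pos: [453.9, 378.8, 13.5]
orientation: [0.928, 0.373, 0.001, -0.0]
wrist_force: [-0.8, -0.4, 0.4]
gripper_width: 0.699
gripper_force: 0.0
time_s: 4.9
tcp_pos: [453.1, 379.3, 13.2]
orientation: [0.928, 0.373, 0.0, -0.0]
wrist_force: [-1.5, -0.0, 5.6]
gripper_width: 0.119
gripper_force: 61.5
[453.1 379.3  13.2] [[0.721, 0.693, 0.001], [0.693, -0.721, 0.001], [0.001, 0.0, -1.0]] [-1.5  -0.04  5.56]
```

```bash
echo '{"sx":[0, 0, 0, 0, 0, 0], "sy":[0, 0, 0, 0, 0, 0], "sz":[-10, -40, -80, -120, -157, -157], "yaw":[0, 0, 0, 0, 0, 0]}' | python3 -m jog; echo '{"sx":[-31, -65, -99, -133, -167, -201, -235, -250], "sy":[34, 71, 109, 146, 183, 220, 257, 274], "sz":[0, 0, 0, 0, 0, 0, 0, 0], "yaw":[0.05, 0.2, 0.35, 0.5, 0.65, 0.79, 0.79, 0.79]}' | python3 -m jog;echo '{"sx":[0, 0, 0], "sy":[0, 0, 0], "sz":[0, 0, 0], "yaw":[0, 0, 0]}' | python3 -m jog
python3 - <<'E'
from fit import *
o=r.get_obs();M=R.from_quat(o["orientation"]).as_matrix();print(o["tcp_pos"].round(1),M.round(3).tolist(),o["wrist_force"].round(2))
d=cam("top");im=d["img"][:,:,::-1]
print(px(d,[[466,9,150]]))
c=px(d,[[466,9,150]])[0].astype(int)
a=im[c[1]-60:c[1]+60,c[0]-80:c[0]+80];cv2.imwrite("pics/held.png",cv2.resize(a,(800,600),interpolation=cv2.INTER_CUBIC));print(c)
E
```

```text
time_s: 5.5
tcp_pos: [454.6, 380.0, 175.0]
orientation: [0.928, 0.373, 0.005, -0.001]
wrist_force: [0.6, 0.7, -2.5]
gripper_width: 0.117
gripper_force: 60.5
time_s: 6.3
tcp_pos: [461.7, 5.1, 168.8]
orientation: [1.0, -0.014, -0.001, 0.0]
wrist_force: [0.1, -0.3, -2.0]
gripper_width: 0.12
gripper_force: 60.4
time_s: 6.6
tcp_pos: [462.0, 9.1, 169.0]
orientation: [1.0, -0.012, -0.0, -0.0]
wrist_force: [-0.4, 0.1, -2.1]
gripper_width: 0.122
gripper_force: 60.4
[462.    9.1 169. ] [[1.0, -0.024, -0.001], [-0.024, -1.0, 0.0], [-0.001, -0.0, -1.0]] [-0.38  0.13 -2.12]
[[400.68804858 253.02577367]]
[400 253]
```

View pics/held.png

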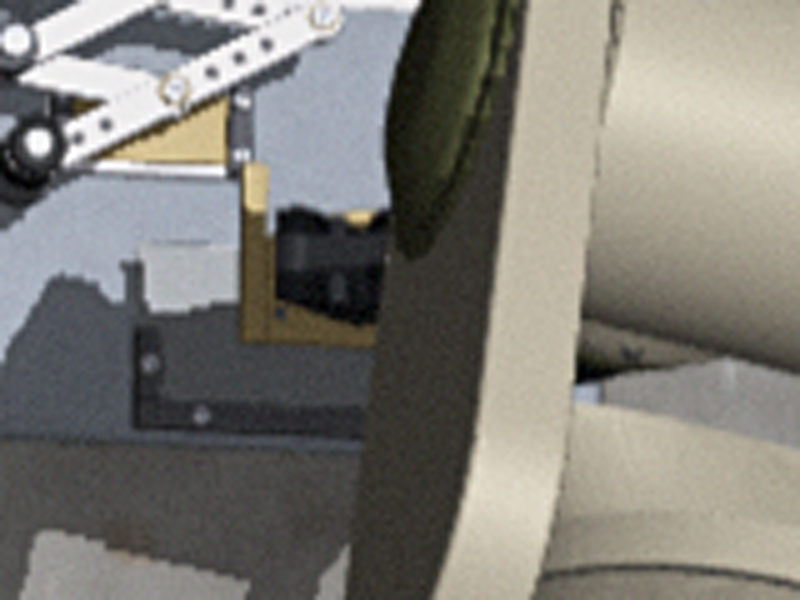

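Run:
```python
from h import *
d=cam("top");o=r.get_obs()
P=w(d,np.array([[243,343],[243,166],[268,166]])/5+[320,193]-.4,[161.8]*3);print(P.round(1),(P-o["tcp_pos"]).round(1))
```

```text
[[450.8  62.5 161.8]
 [506.   61.6 161.8]
 [506.2  53.8 161.8]] [[-11.4  53.3  -7.4]
 [ 43.8  52.5  -7.4]
 [ 44.   44.7  -7.4]]
```

```bash
echo '{"sx":[0, 0, 0, 0, 0, 0, 0], "sy":[0, 0, 0, 0, 0, 0, 0], "sz":[40, 80, 110, 127, 132, 134, 134], "yaw":[0, 0, 0, 0, 0, 0, 0]}' | python3 -m jog; echo '{"sx":[0, 0, 0], "sy":[0, 0, 0], "sz":[1, 2, 2], "yaw":[0, 0, 0]}' | python3 -m jog
python3 - <<'E'
from h import *
o=r.get_obs();M=R.from_quat(o["orientation"]).as_matrix();print(o["tcp_pos"].round(2),M.round(3).tolist(),o["wrist_force"].round(2))
E
```

```text
time_s: 7.4
tcp_pos: [462.8, 8.4, 35.9]
orientation: [1.0, -0.012, 0.001, 0.0]
wrist_force: [-0.6, -0.5, -2.6]
gripper_width: 0.124
gripper_force: 60.3
time_s: 7.7
tcp_pos: [462.5, 8.2, 33.6]
orientation: [1.0, -0.013, 0.0, 0.0]
wrist_force: [0.6, -0.3, -2.5]
gripper_width: 0.12
gripper_force: 60.3
[462.48   8.2   33.64] [[1.0, -0.025, 0.001], [-0.025, -1.0, -0.0], [0.001, 0.0, -1.0]] [ 0.6  -0.32 -2.48]
```

```bash
echo '{"sx":[0, 0, 0, 0, 0], "sy":[0, 0, 0, 0, 0], "sz":[0.5, 1, 1.5, 1.5, 1.5], "yaw":[0, 0, 0, 0, 0]}' | python3 -m jog; echo '{"sx":[0, 0, 0, 0], "sy":[0, 0, 0, 0], "sz":[0.5, 1, 1, 1], "yaw":[0, 0, 0, 0]}' | python3 -m jog
```

```text
time_s: 8.2
tcp_pos: [462.4, 8.2, 31.8]
orientation: [1.0, -0.013, -0.0, -0.0]
wrist_force: [0.4, -0.2, -2.4]
gripper_width: 0.128
gripper_force: 60.3
time_s: 8.6
tcp_pos: [462.4, 8.2, 31.1]
orientation: [1.0, -0.013, 0.0, 0.0]
wrist_force: [-2.3, 0.4, 5.4]
gripper_width: 0.122
gripper_force: 61.3
```

```bash
echo '{"sx":[-1, -2, -3, -4, -4], "sy":[0, 0, 0, 0, 0], "sz":[-0.3, -0.3, -0.3, -0.3, -0.3], "yaw":[0, 0, 0, 0, 0]}' | python3 -m jog; echo '{"sx":[-0.5, -1, -1, -1], "sy":[0, 0, 0, 0], "sz":[0, 0, 0, 0], "yaw":[0, 0, 0, 0]}' | python3 -m jog; echo '{"sx":[-0.5, -1, -1, -1], "sy":[0, 0, 0, 0], "sz":[0, 0, 0, 0], "yaw":[0, 0, 0, 0]}' | python3 -m jog
```

```text
time_s: 9.1
tcp_pos: [458.4, 8.3, 31.2]
orientation: [1.0, -0.013, 0.0, 0.0]
wrist_force: [1.4, -0.0, 1.2]
gripper_width: 0.121
gripper_force: 60.7
time_s: 9.5
tcp_pos: [457.4, 8.3, 31.2]
orientation: [1.0, -0.013, 0.0, 0.0]
wrist_force: [1.9, -1.2, 0.7]
gripper_width: 0.123
gripper_force: 60.7
time_s: 9.9
tcp_pos: [456.4, 8.4, 31.2]
orientation: [1.0, -0.013, 0.0, 0.0]
wrist_force: [0.8, 0.1, 1.6]
gripper_width: 0.121
gripper_force: 60.8
```

```bash
echo '{"sx":[-0.5, -1, -1, -1], "sy":[0, 0, 0, 0], "sz":[0, 0, 0, 0], "yaw":[0, 0, 0, 0]}' | python3 -m jog; echo '{"sx":[-0.5, -0.8, -0.8, -0.8], "sy":[0, 0, 0, 0], "sz":[0, 0, 0, 0], "yaw":[0, 0, 0, 0]}' | python3 -m jog; echo '{"sx":[-0.5, -0.8, -0.8], "sy":[0, 0, 0], "sz":[0, 0, 0], "yaw":[0, 0, 0]}' | python3 -m jog
```

```text
time_s: 10.3
tcp_pos: [455.7, 8.3, 31.2]
orientation: [1.0, -0.013, 0.0, 0.0]
wrist_force: [4.6, -0.6, -0.4]
gripper_width: 0.124
gripper_force: 60.6
time_s: 10.7
tcp_pos: [455.7, 8.3, 31.2]
orientation: [1.0, -0.013, 0.001, 0.0]
wrist_force: [7.4, 1.7, -3.3]
gripper_width: 0.117
gripper_force: 60.3
time_s: 11.0
tcp_pos: [455.6, 8.3, 31.3]
orientation: [1.0, -0.013, 0.002, 0.0]
wrist_force: [10.4, 1.8, -5.2]
gripper_width: 0.119
gripper_force: 60.0
```

```bash
echo '{"sx":[0.3, 0.3, 0.3], "sy":[0, 0, 0], "sz":[1, 1.5, 1.5], "yaw":[0, 0, 0]}' | python3 -m jog; echo '{"sx":[0, 0, 0, 0], "sy":[0, 0, 0, 0], "sz":[0, 0, 0, 0], "yaw":[0, 0, 0, 0]}' | python3 -m jog 0.4; echo '{"sx":[0, 0, 0, 0, 0, 0, 0], "sy":[0, 0, 0, 0, -60, -60, -60], "sz":[-20, -50, -90, -110, -110, -110, -110], "yaw":[0, 0, 0, 0, 0, 0, 0]}' | python3 -m jog
python3 - <<'E'
from h import *
o=r.get_obs();M=R.from_quat(o["orientation"]).as_matrix();print(o["tcp_pos"].round(2),M.round(3).tolist(),o["wrist_force"].round(2))
d=cam("scene");im=d["img"][:,:,::-1]
cv2.imwrite("pics/seated.png",cv2.resize(im[140:230,230:350],(800,600),interpolation=cv2.INTER_CUBIC))
E
```

```text
time_s: 11.3
tcp_pos: [455.8, 8.3, 31.1]
orientation: [1.0, -0.013, 0.002, 0.0]
wrist_force: [4.2, 0.8, 15.6]
gripper_width: 0.118
gripper_force: 62.9
time_s: 11.7
tcp_pos: [453.6, 8.5, 29.3]
orientation: [1.0, -0.013, -0.001, -0.0]
wrist_force: [-0.2, 0.2, 0.3]
gripper_width: 0.399
gripper_force: 0.0
time_s: 12.4
tcp_pos: [455.0, 69.5, 139.3]
orientation: [1.0, -0.011, -0.001, -0.0]
wrist_force: [-0.1, -0.2, -0.3]
gripper_width: 0.397
gripper_force: 0.0
[455.04  69.53 139.33] [[1.0, -0.022, -0.001], [-0.022, -1.0, 0.0], [-0.001, 0.0, -1.0]] [-0.07 -0.2  -0.27]
```

View pics/seated.png

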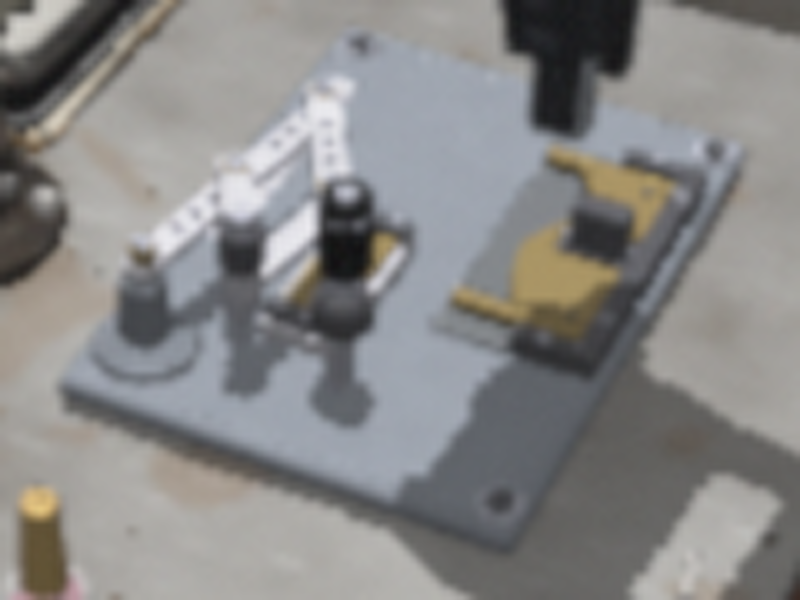

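Run:
```python
from fit import *
from scipy.optimize import least_squares
o=r.get_obs();M=R.from_quat(o["orientation"]).as_matrix()
t=cam("top");s=cam("scene")
a=np.array([190,233])/5+[290,175]-.4
k=800/120;b=np.array([347,193])/k+[230,140]-.5+.5/k   # knob top cap
print("top@113",w(t,a,113).round(1),"scene@113",w(s,b,113).round(1))
print("scene mid 95",w(s,np.array([346,230])/k+[230,140]-.43,95).round(1))
for c,d in(("top",t),("scene",s)):
    for q in r.trace("knob_grip",c)[:1]:
        v,u=np.nonzero(q["region"]);print(c,q["confidence"],q["box"],w(d,[u.mean(),v.mean()],95).round(1))
# profile from first image
im=cv2.imread("pics/top0.png");hsv=cv2.cvtColor(im,cv2.COLOR_BGR2HSV)
x0,y0,th=458.253,387.006,.76387
c,sn=np.cos(th),np.sin(th)
ys=np.arange(44,-45,-4.);xs=np.arange(-4,36,.25)
f=(im[:,:,2].astype(np.float32)-im[:,:,0])  # R-B brassness
for sh in(0,):
  out=[]
  for y in ys:
    P=np.c_[x0+c*xs-sn*y,y0+sn*xs+c*y,np.full(len(xs),6)];p=px(t,P).astype(np.float32)
    v=cv2.remap(f,p[:,0].reshape(1,-1),p[:,1].reshape(1,-1),cv2.INTER_LINEAR)[0]
    v=np.convolve(v,np.ones(4)/4,'same');h=(np.median(v[6:20])+0)/2+np.median(v[-20:])/2
    i=np.where(v>h)[0];i=i[i<len(v)-1];out.append(xs[i.max()] if len(i) else np.nan)
  print(np.c_[ys,out].T.round(1).tolist())
print("tool",o["tcp_pos"].round(1))
```

```text
top@113 [[521.3 119.3 113. ]] scene@113 [[519.6 121.3 113. ]]
scene mid 95 [[519.9 120.2  95. ]]
top 0.71 [319.6, 217.8, 13.1, 11.6] [[522.2 119.8  95. ]]
scene 0.55 [299.7, 160.0, 31.0, 28.2] [[441.6  90.7  95. ]]
[[44.0, 40.0, 36.0, 32.0, 28.0, 24.0, 20.0, 16.0, 12.0, 8.0, 4.0, 0.0, -4.0, -8.0, -12.0, -16.0, -20.0, -24.0, -28.0, -32.0, -36.0, -40.0, -44.0], [12.5, 14.2, 15.8, 17.2, 18.5, 19.5, 20.5, 21.2, 21.2, 35.5, 35.5, 35.5, 35.5, 14.2, 10.0, 8.5, 7.0, 7.0, 7.5, 9.5, 11.8, 14.2, 16.8]]
tool [455.2  68.6 139.2]
```

```bash
echo '{"sx":[45, 64, 64, 64, 64, 64, 64, 64], "sy":[-30, -53, -53, -53, -53, -53, -53, -53], "sz":[0, 0, 0, 20, 45, 56, 58, 58], "yaw":[0, 0, 0, 0, 0, 0, 0, 0]}' | python3 -m jog 0.6
python3 - <<'E'
from h import *
o=r.get_obs();print(o["tcp_pos"].round(2),o["wrist_force"].round(2))
d=cam("top")
im=d["img"][:,:,::-1];cv2.imwrite("pics/g.png",cv2.resize(im[170:290,290:450],(800,600),interpolation=cv2.INTER_CUBIC))
E
```

```text
time_s: 13.45
tcp_pos: [521.1, 119.4, 82.0]
orientation: [1.0, -0.013, 0.0, 0.0]
wrist_force: [0.9, -0.2, -0.7]
gripper_width: 0.601
gripper_force: 0.0
[521.09 119.36  82.01] [ 0.91 -0.23 -0.72]
```

View pics/g.png

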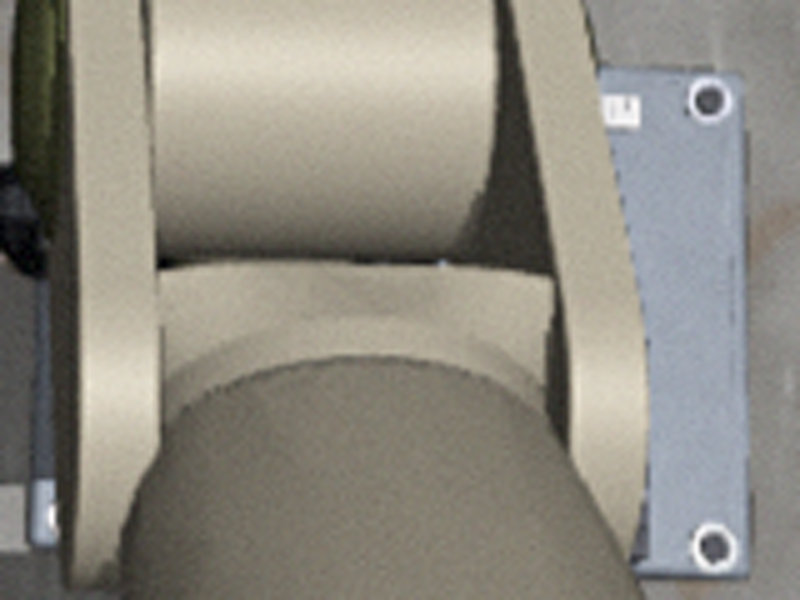

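```bash
echo '{"sx":[0, 0, 0, 0, 0], "sy":[0, 0, 0, 0, 0], "sz":[0, 0, 0, 0, 0], "yaw":[0, 0, 0, 0, 0]}' | python3 -m jog 0.0 50; echo '{"sx":[-2, -4, -6, -7, -7, -7, -7], "sy":[20, 40, 60, 72, 75, 75, 75], "sz":[0, 0, 0, 0, 0, 0, 0], "yaw":[0, 0, 0, 0, 0, 0, 0]}' | python3 -m jog;python3 - <<'E'
from h import *
for i in range(4):
    o=r.get_obs();print(o["tcp_pos"].round(2),o["wrist_force"].round(2),o["time_s"]);d=cam("scene")
cv2.imwrite("pics/s3.png",cv2.resize(d["img"][130:230,230:350,::-1],(720,600),interpolation=cv2.INTER_CUBIC))
E
```

```text
time_s: 14.0
tcp_pos: [521.0, 119.8, 81.8]
orientation: [1.0, -0.013, 0.0, -0.0]
wrist_force: [-0.2, -0.6, 0.3]
gripper_width: 0.217
gripper_force: 48.7
time_s: 14.7
tcp_pos: [512.1, 45.5, 81.6]
orientation: [1.0, -0.012, 0.0, -0.0]
wrist_force: [0.3, 0.4, -0.2]
gripper_width: 0.213
gripper_force: 49.1
[512.07  45.54  81.63] [ 0.31  0.39 -0.21] 14.7
[512.05  45.6   81.63] [0.87 0.   0.29] 14.75
[512.02  45.61  81.61] [-0.19 -0.3  -0.04] 14.8
[512.06  45.57  81.63] [-0.2  -0.15  1.87] 14.85
```

View pics/s3.png

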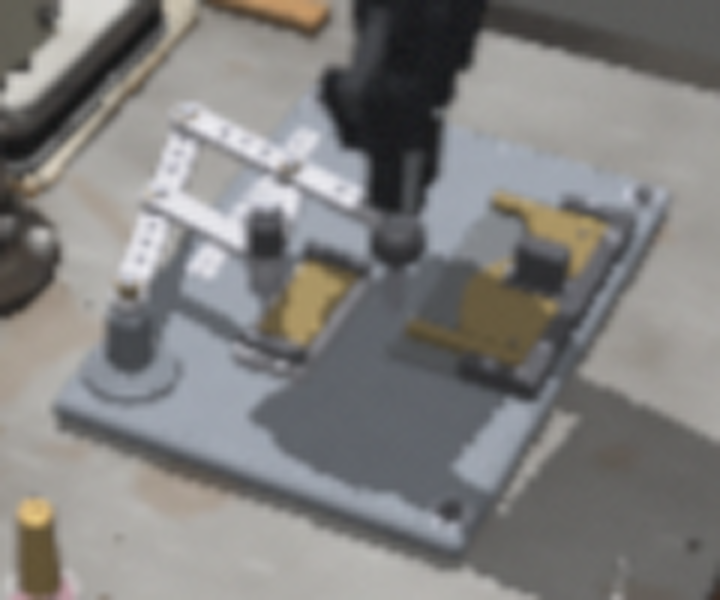

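Run:
```python
from h import *
from scipy.interpolate import make_smoothing_spline
t=cam("top");im=cv2.imread("pics/top0.png")
x0,y0,th=458.253,387.006,.76387;c,sn=np.cos(th),np.sin(th)
ys=np.arange(43,-43.5,-1.);xs=np.arange(3,30,.25);f=(im[:,:,2].astype(np.float32)-im[:,:,0]);out=[]
for y in ys:
    P=np.c_[x0+c*xs-sn*y,y0+sn*xs+c*y,np.full(len(xs),6)];p=px(t,P).astype(np.float32)
    v=cv2.remap(f,p[:,0].reshape(1,-1),p[:,1].reshape(1,-1),cv2.INTER_LINEAR)[0]
    if y==30: hi,lo=np.median(v[4:25]),np.median(v[-20:]);print(hi,lo)
    h=30 if y>30 else (hi+lo)/2
    i=np.where(v>h)[0];out.append(xs[i.max()] if len(i) else np.nan)
out=np.array(out);print(out.tolist());ok=~np.isnan(out)&(out<26)
sp=make_smoothing_spline(ys[ok][::-1],out[ok][::-1],lam=300)
y=np.arange(46,-46.1,-.25);x=sp(y);dx=sp(y,1);n=np.hypot(1,dx)
cy=y-4*dx/n;cx=x+4/n
yy=np.arange(42,-42.1,-3);k=np.argsort(cy);g=np.interp(yy,cy[k],cx[k]);sl=np.degrees(np.arctan(np.interp(yy,cy[k],dx[k])))
print(np.c_[yy,sp(yy),g,sl].round(1).tolist())
np.save("path.npy",np.c_[cy[k],cx[k],np.arctan(dx[k])])
```

```text
64.0 5.1245117
[13.0, 13.5, 13.75, 14.25, 15.0, 15.0, 15.5, 15.75, 16.25, 16.5, 17.0, 17.5, 17.75, 17.75, 18.25, 18.5, 18.75, 19.0, 19.25, 19.5, 19.75, 19.75, 20.0, 20.5, 20.75, 20.75, 21.0, 21.25, 21.0, 21.25, 21.25, 21.25, 21.0, 20.75, 20.75, 20.75, 20.5, 20.0, 19.75, 19.25, 18.75, 18.5, 17.75, 17.25, 17.0, 16.25, 15.5, 15.0, 14.5, 13.5, 13.0, 12.5, 12.25, 11.5, 10.5, 9.75, 9.25, 8.75, 8.5, 8.25, 8.0, 7.25, 7.0, 7.0, 6.75, 6.75, 6.75, 6.75, 6.75, 7.0, 7.25, 7.5, 7.75, 8.25, 8.5, 9.25, 10.0, 10.5, 11.0, 11.5, 12.25, 13.0, 13.75, 14.0, 14.5, 15.25, 16.0]
[[42.0, 13.5, 17.8, -21.3], [39.0, 14.7, 19.0, -20.7], [36.0, 15.8, 20.1, -19.8], [33.0, 16.9, 21.1, -18.4], [30.0, 17.9, 22.1, -16.8], [27.0, 18.8, 22.9, -15.1], [24.0, 19.6, 23.7, -13.3], [21.0, 20.3, 24.4, -10.8], [18.0, 20.8, 24.8, -7.2], [15.0, 21.1, 25.1, -2.3], [12.0, 21.1, 25.1, 3.3], [9.0, 20.7, 24.7, 9.4], [6.0, 19.9, 24.1, 15.5], [3.0, 18.7, 23.1, 21.2], [0.0, 17.3, 21.8, 25.9], [-3.0, 15.5, 20.2, 29.4], [-6.0, 13.7, 18.4, 31.5], [-9.0, 11.8, 16.5, 32.1], [-12.0, 10.1, 14.7, 30.8], [-15.0, 8.6, 13.0, 26.7], [-18.0, 7.5, 11.7, 19.2], [-21.0, 7.0, 11.0, 8.0], [-24.0, 6.9, 10.9, -5.7], [-27.0, 7.4, 11.6, -17.7], [-30.0, 8.4, 12.8, -25.6], [-33.0, 9.8, 14.4, -29.7], [-36.0, 11.5, 16.1, -31.4], [-39.0, 13.3, 18.0, -31.8], [-42.0, 15.2, 19.9, -31.9]]
```

```bash
cat > o.py <<'E'
from h import *
# plate coords of the tcp and mean force in plate axes
th=np.radians(-1.4);Rm=np.array([[np.cos(th),np.sin(th)],[-np.sin(th),np.cos(th)]])
import sys
F=[]
for i in range(int(sys.argv[1]) if len(sys.argv)>1 else 3):
    o=r.get_obs();F.append(o["wrist_force"])
    r.camera("top")
F.append(r.get_obs()["wrist_force"]);o=r.get_obs()
p=Rm@(o["tcp_pos"][:2]-[466,8]);f=Rm@np.mean(F,0)[:2]
P=np.load("path.npy");g=np.interp(p[1],P[:,0],P[:,1]);a=np.interp(p[1],P[:,0],P[:,2])
n=np.array([np.cos(a),-np.sin(a)])
print("t %.2f p"%o["time_s"],p.round(2),"tcp-path dx %.2f"%(p[0]-g),"F",f.round(2),"Fn %.2f slope %.1f"%(f@n,np.degrees(a)),"fz %.1f"%np.mean(F,0)[2])
E
echo '{"sx":[-5, -10, -15, -20, -22, -22], "sy":[-1.8, -1.8, -1.8, -1.8, -1.8, -1.8], "sz":[0, 0, 0, 0, 0, 0], "yaw":[0, 0, 0, 0, 0, 0]}' | python3 -m jog; python3 o.py; echo '{"sx":[-0.5, -1, -1.5, -2, -2], "sy":[0, 0, 0, 0, 0], "sz":[0, 0, 0, 0, 0], "yaw":[0, 0, 0, 0, 0]}' | python3 -m jog; python3 o.py
```

```text
time_s: 15.55
tcp_pos: [489.7, 47.3, 81.7]
orientation: [1.0, -0.013, -0.0, 0.0]
wrist_force: [-0.2, -0.4, 1.3]
gripper_width: 0.215
gripper_force: 49.1
t 15.70 p [23.21 39.85] tcp-path dx 4.54 F [ 0.08 -0.01] Fn 0.07 slope -20.9 fz 0.5
time_s: 16.2
tcp_pos: [488.0, 47.4, 81.6]
orientation: [1.0, -0.013, -0.0, -0.0]
wrist_force: [0.0, -0.5, -0.6]
gripper_width: 0.218
gripper_force: 49.1
t 16.35 p [21.   39.93] tcp-path dx 2.36 F [-0.2  -0.04] Fn -0.20 slope -20.9 fz 0.4
```

```bash
echo '{"sx":[-0.5, -0.8, -0.8], "sy":[-0.3, -0.8, -0.8], "sz":[0, 0, 0], "yaw":[0, 0, 0]}' | python3 -m jog; python3 o.py; echo '{"sx":[-0.4, -0.7, -0.7], "sy":[0, 0, 0], "sz":[0, 0, 0], "yaw":[0, 0, 0]}' | python3 -m jog; python3 o.py; echo '{"sx":[-0.3, -0.6, -0.6], "sy":[0, 0, 0], "sz":[0, 0, 0], "yaw":[0, 0, 0]}' | python3 -m jog; python3 o.py
```

```text
time_s: 16.65
tcp_pos: [487.2, 48.2, 81.6]
orientation: [1.0, -0.013, -0.0, -0.0]
wrist_force: [-0.6, -0.1, 0.5]
gripper_width: 0.215
gripper_force: 49.1
t 16.80 p [20.3  40.71] tcp-path dx 1.96 F [-0.07 -0.06] Fn -0.08 slope -21.1 fz 0.1
time_s: 17.1
tcp_pos: [486.6, 48.2, 81.6]
orientation: [1.0, -0.013, -0.0, 0.0]
wrist_force: [-0.4, 0.3, -0.2]
gripper_width: 0.22
gripper_force: 49.1
t 17.25 p [19.58 40.73] tcp-path dx 1.25 F [0.16 0.36] Fn 0.28 slope -21.1 fz 0.2
time_s: 17.55
tcp_pos: [485.9, 48.2, 81.6]
orientation: [1.0, -0.013, -0.0, 0.0]
wrist_force: [-0.2, 0.9, -0.6]
gripper_width: 0.214
gripper_force: 49.1
t 17.70 p [18.99 40.69] tcp-path dx 0.64 F [0.33 0.41] Fn 0.45 slope -21.1 fz 0.3
```

```bash
echo '{"sx":[-0.3, -0.5, -0.5], "sy":[0, 0, 0], "sz":[0, 0, 0], "yaw":[0, 0, 0]}' | python3 -m jog; python3 o.py; echo '{"sx":[-0.3, -0.5, -0.5], "sy":[0, 0, 0], "sz":[0, 0, 0], "yaw":[0, 0, 0]}' | python3 -m jog; python3 o.py
```

```text
time_s: 18.0
tcp_pos: [485.5, 48.2, 81.6]
orientation: [1.0, -0.013, 0.0, 0.0]
wrist_force: [0.7, 0.0, 0.3]
gripper_width: 0.22
gripper_force: 49.1
t 18.15 p [18.48 40.72] tcp-path dx 0.15 F [0.3  0.07] Fn 0.31 slope -21.1 fz -0.1
time_s: 18.45
tcp_pos: [484.9, 48.3, 81.6]
orientation: [1.0, -0.013, -0.0, -0.0]
wrist_force: [0.8, 0.0, 0.6]
gripper_width: 0.217
gripper_force: 49.1
t 18.60 p [17.97 40.7 ] tcp-path dx -0.37 F [0.13 0.59] Fn 0.33 slope -21.1 fz 0.2
```

```bash
echo '{"sx":[-0.3, -0.5, -0.5], "sy":[0, 0, 0], "sz":[0, 0, 0], "yaw":[0, 0, 0]}' | python3 -m jog; python3 o.py; echo '{"sx":[-0.3, -0.5, -0.5], "sy":[0, 0, 0], "sz":[0, 0, 0], "yaw":[0, 0, 0]}' | python3 -m jog; python3 o.py
```

```text
time_s: 18.9
tcp_pos: [484.5, 48.3, 81.6]
orientation: [1.0, -0.013, -0.0, 0.0]
wrist_force: [0.1, 0.5, 0.6]
gripper_width: 0.217
gripper_force: 49.1
t 19.05 p [17.48 40.71] tcp-path dx -0.86 F [ 0.42 -0.03] Fn 0.38 slope -21.1 fz 0.0
time_s: 19.35
tcp_pos: [484.0, 48.3, 81.6]
orientation: [1.0, -0.013, -0.0, -0.0]
wrist_force: [-0.1, 0.4, 0.1]
gripper_width: 0.213
gripper_force: 49.1
t 19.50 p [16.99 40.71] tcp-path dx -1.35 F [0.2  0.31] Fn 0.30 slope -21.1 fz -0.1
```

```bash
for i in 1; do :; done; echo '{"sx":[-0.3, -0.6, -0.6], "sy":[0, 0, 0], "sz":[0, 0, 0], "yaw":[0, 0, 0]}' | python3 -m jog; python3 o.py; echo '{"sx":[-0.3, -0.6, -0.6], "sy":[0, 0, 0], "sz":[0, 0, 0], "yaw":[0, 0, 0]}' | python3 -m jog; python3 o.py
```

```text
time_s: 19.8
tcp_pos: [483.5, 48.3, 81.7]
orientation: [1.0, -0.013, 0.0, 0.0]
wrist_force: [0.3, -0.4, 0.1]
gripper_width: 0.218
gripper_force: 49.1
t 19.95 p [16.47 40.7 ] tcp-path dx -1.87 F [ 0.45 -0.04] Fn 0.41 slope -21.1 fz 0.2
time_s: 20.25
tcp_pos: [483.0, 48.3, 81.7]
orientation: [1.0, -0.013, 0.0, 0.0]
wrist_force: [2.0, 0.4, 0.9]
gripper_width: 0.216
gripper_force: 49.1
t 20.40 p [15.97 40.71] tcp-path dx -2.37 F [1.93 0.23] Fn 1.89 slope -21.1 fz 0.1
```

```bash
echo '{"sx":[-0.2, -0.4, -0.5, -0.5], "sy":[-0.4, -0.8, -1.1, -1.1], "sz":[0, 0, 0, 0], "yaw":[0, 0, 0, 0]}' | python3 -m jog; python3 o.py; echo '{"sx":[-0.2, -0.3, -0.3], "sy":[-0.4, -0.8, -0.8], "sz":[0, 0, 0], "yaw":[0, 0, 0]}' | python3 -m jog; python3 o.py
```

```text
time_s: 20.8
tcp_pos: [482.4, 49.4, 81.6]
orientation: [1.0, -0.013, 0.0, 0.0]
wrist_force: [2.6, -0.7, 0.1]
gripper_width: 0.218
gripper_force: 49.1
t 20.95 p [15.36 41.83] tcp-path dx -2.54 F [ 2.63 -0.51] Fn 2.26 slope -21.2 fz -0.1
time_s: 21.25
tcp_pos: [482.1, 50.2, 81.7]
orientation: [1.0, -0.013, 0.0, 0.0]
wrist_force: [2.0, 0.2, 0.2]
gripper_width: 0.218
gripper_force: 49.1
t 21.40 p [15.05 42.59] tcp-path dx -2.57 F [ 2.44 -0.64] Fn 2.04 slope -21.3 fz -0.5
```

```bash
echo '{"sx":[-0.1, -0.2, -0.2], "sy":[-0.3, -0.6, -0.6], "sz":[0, 0, 0], "yaw":[0, 0, 0]}' | python3 -m jog; python3 o.py; echo '{"sx":[-0.1, -0.2, -0.2], "sy":[-0.3, -0.6, -0.6], "sz":[0, 0, 0], "yaw":[0, 0, 0]}' | python3 -m jog; python3 o.py
```

```text
time_s: 21.7
tcp_pos: [482.0, 50.7, 81.7]
orientation: [1.0, -0.013, 0.0, 0.0]
wrist_force: [3.1, -2.3, 0.7]
gripper_width: 0.214
gripper_force: 49.1
t 21.85 p [14.88 43.13] tcp-path dx -2.53 F [ 2.97 -2.48] Fn 1.86 slope -21.3 fz 0.5
time_s: 22.15
tcp_pos: [481.8, 51.4, 81.7]
orientation: [1.0, -0.013, 0.0, 0.0]
wrist_force: [3.7, -3.3, 0.2]
gripper_width: 0.216
gripper_force: 49.2
t 22.30 p [14.7  43.74] tcp-path dx -2.46 F [ 3.37 -3.19] Fn 1.98 slope -21.3 fz -0.1
```

```bash
sed -i 's/^p=Rm@(.*;f=/p=Rm@(o["tcp_pos"][:2]-[466,8])-[-2.3,.65];f=/' o.py
cat >> o.py <<'E'
step=float(sys.argv[2]) if len(sys.argv)>2 else 1
yy=p[1]-step*np.arange(1,9);G=np.interp(yy,P[:,0],P[:,1]);corr=-(2.5-f@n)*.4/np.cos(a)
print("corr %.2f"%corr,[(round(float(gg-g),1),round(step*(i+1),1)) for i,gg in enumerate(G)])
E
python3 o.py 1; echo '{"sx":[0.1, 0.1, 0.3, 0.5, 0.8, 1.1, 1.1], "sy":[0.6, 1.2, 1.8, 2.4, 3.2, 4, 4], "sz":[0, 0, 0, 0, 0, 0, 0], "yaw":[0, 0, 0, 0, 0, 0, 0]}' | python3 -m jog; python3 o.py 2
```

```text
t 22.35 p [17.   43.11] tcp-path dx -0.41 F [ 3.01 -2.86] Fn 1.76 slope -21.3 fz -0.1
corr -0.32 [(0.4, 1), (0.8, 2), (1.2, 3), (1.5, 4), (1.9, 5), (2.3, 6), (2.7, 7), (3.0, 8)]
time_s: 23.05
tcp_pos: [482.4, 47.6, 81.5]
orientation: [1.0, -0.013, -0.0, -0.0]
wrist_force: [2.0, 2.1, 0.2]
gripper_width: 0.216
gripper_force: 49.2
t 23.15 p [17.8  39.22] tcp-path dx -1.11 F [1.77 2.2 ] Fn 2.43 slope -20.8 fz -0.0
corr -0.03 [(0.4, 1), (0.7, 2), (1.1, 3), (1.5, 4), (1.8, 5), (2.2, 6), (2.5, 7), (2.8, 8)]
```

```bash
echo '{"sx":[0.3, 0.7, 1, 1.3, 1.7, 2, 2], "sy":[1, 2, 3, 4, 5, 6, 6], "sz":[0, 0, 0, 0, 0, 0, 0], "yaw":[0, 0, 0, 0, 0, 0, 0]}' | python3 -m jog; python3 o.py 2
```

```text
time_s: 23.85
tcp_pos: [484.7, 41.1, 81.7]
orientation: [1.0, -0.013, 0.0, 0.0]
wrist_force: [1.9, 1.9, -0.3]
gripper_width: 0.218
gripper_force: 49.2
t 23.95 p [20.15 32.95] tcp-path dx -1.00 F [2.38 1.37] Fn 2.69 slope -18.3 fz -0.0
corr 0.08 [(0.3, 1), (0.6, 2), (0.9, 3), (1.2, 4), (1.5, 5), (1.8, 6), (2.1, 7), (2.3, 8)]
```

```bash
echo '{"sx":[0.3, 0.6, 0.9, 1.2, 1.5, 1.8, 2.1, 2.1], "sy":[1, 2, 3, 4, 5, 6, 7, 7], "sz":[0, 0, 0, 0, 0, 0, 0, 0], "yaw":[0, 0, 0, 0, 0, 0, 0, 0]}' | python3 -m jog; python3 o.py 2
```

```text
time_s: 24.75
tcp_pos: [486.6, 34.1, 81.6]
orientation: [1.0, -0.013, 0.0, 0.0]
wrist_force: [2.7, 1.4, -0.5]
gripper_width: 0.221
gripper_force: 49.2
t 24.85 p [22.24 25.96] tcp-path dx -0.99 F [2.89 1.74] Fn 3.23 slope -14.5 fz -0.2
corr 0.30 [(0.3, 1), (0.5, 2), (0.7, 3), (0.9, 4), (1.1, 5), (1.3, 6), (1.5, 7), (1.6, 8)]
```

```bash
echo '{"sx":[0.4, 0.7, 1, 1.2, 1.4, 1.5, 1.7, 1.7], "sy":[1, 2, 3, 4, 5, 6, 7, 7], "sz":[0, 0, 0, 0, 0, 0, 0, 0], "yaw":[0, 0, 0, 0, 0, 0, 0, 0]}' | python3 -m jog; python3 o.py 2
```

```text
time_s: 25.65
tcp_pos: [488.1, 27.0, 81.7]
orientation: [1.0, -0.013, 0.0, 0.0]
wrist_force: [1.8, 0.6, 0.6]
gripper_width: 0.215
gripper_force: 49.2
t 25.75 p [24.  18.8] tcp-path dx -0.73 F [2.61 0.23] Fn 2.62 slope -8.3 fz 0.3
corr 0.05 [(0.1, 1), (0.2, 2), (0.3, 3), (0.4, 4), (0.4, 5), (0.4, 6), (0.3, 7), (0.2, 8)]
```

```bash
echo '{"sx":[0.1, 0.2, 0.3, 0.4, 0.4, 0.4, 0.3, 0.3], "sy":[1, 2, 3, 4, 5, 6, 7, 7], "sz":[0, 0, 0, 0, 0, 0, 0, 0], "yaw":[0, 0, 0, 0, 0, 0, 0, 0]}' | python3 -m jog; python3 o.py 2
```

```text
time_s: 26.55
tcp_pos: [488.3, 20.2, 81.7]
orientation: [1.0, -0.013, 0.0, -0.0]
wrist_force: [4.0, 2.1, -0.4]
gripper_width: 0.218
gripper_force: 49.2
t 26.65 p [24.3  12.07] tcp-path dx -0.77 F [3.71 1.81] Fn 3.61 slope 3.2 fz 0.0
corr 0.44 [(-0.1, 1), (-0.2, 2), (-0.3, 3), (-0.5, 4), (-0.7, 5), (-1.0, 6), (-1.3, 7), (-1.6, 8)]
```

```bash
echo '{"sx":[0.2, 0.2, 0.1, -0.1, -0.3, -0.6, -0.6], "sy":[1, 2, 3, 4, 5, 6, 6], "sz":[0, 0, 0, 0, 0, 0, 0], "yaw":[0, 0, 0, 0, 0, 0, 0]}' | python3 -m jog; python3 o.py 2
```

```text
time_s: 27.35
tcp_pos: [487.5, 13.9, 81.7]
orientation: [1.0, -0.013, 0.0, 0.0]
wrist_force: [5.5, -0.8, 0.1]
gripper_width: 0.215
gripper_force: 49.2
t 27.45 p [23.62  5.81] tcp-path dx -0.40 F [ 4.08 -0.55] Fn 4.08 slope 15.9 fz 0.2
corr 0.66 [(-0.3, 1), (-0.6, 2), (-1.0, 3), (-1.4, 4), (-1.9, 5), (-2.4, 6), (-2.9, 7), (-3.4, 8)]
```

```bash
echo '{"sx":[0.3, 0.3, 0.2, 0, -0.4, -0.8, -0.8], "sy":[0.6, 1.2, 2, 3, 4, 5, 5], "sz":[0, 0, 0, 0, 0, 0, 0], "yaw":[0, 0, 0, 0, 0, 0, 0]}' | python3 -m jog; python3 o.py 2
```

```text
time_s: 28.15
tcp_pos: [486.3, 9.0, 81.6]
orientation: [1.0, -0.013, -0.0, 0.0]
wrist_force: [3.0, -0.8, 0.3]
gripper_width: 0.217
gripper_force: 49.2
t 28.25 p [22.53  0.86] tcp-path dx 0.37 F [ 2.91 -1.33] Fn 3.20 slope 24.7 fz 0.0
corr 0.31 [(-0.5, 1), (-1.0, 2), (-1.5, 3), (-2.1, 4), (-2.6, 5), (-3.2, 6), (-3.8, 7), (-4.5, 8)]
```

```bash
sed -i 's/^P=np.load("path.npy")/P=np.load("path.npy")-[1.6,0,0]/' o.py; sed -i 's/;g=np.interp/\ng=np.interp/' o.py; python3 o.py 1; echo '{"sx":[-0.2, -0.7, -1.3, -1.9, -2.5, -2.5], "sy":[1, 2, 3, 4, 5, 5], "sz":[0, 0, 0, 0, 0, 0], "yaw":[0, 0, 0, 0, 0, 0]}' | python3 -m jog; python3 o.py 2
```

```text
t 28.30 p [22.53  0.88] tcp-path dx -0.33 F [ 2.69 -1.62] Fn 3.10 slope 22.1 fz 0.4
corr 0.26 [(-0.4, 1), (-0.9, 2), (-1.4, 3), (-1.9, 4), (-2.4, 5), (-3.0, 6), (-3.6, 7), (-4.2, 8)]
time_s: 28.9
tcp_pos: [483.7, 4.2, 81.7]
orientation: [1.0, -0.013, 0.0, 0.0]
wrist_force: [4.0, -0.5, -0.0]
gripper_width: 0.218
gripper_force: 49.2
t 29.00 p [20.12 -3.99] tcp-path dx -0.40 F [ 3.54 -0.09] Fn 3.14 slope 28.8 fz -0.3
corr 0.29 [(-0.6, 1), (-1.1, 2), (-1.7, 3), (-2.4, 4), (-3.0, 5), (-3.6, 6), (-4.2, 7), (-4.9, 8)]
```

Shifted model now tracks well.

```bash
echo '{"sx":[-0.4, -0.9, -1.5, -2.1, -2.7, -3.3, -3.3], "sy":[1, 2, 3, 4, 5, 6, 6], "sz":[0, 0, 0, 0, 0, 0, 0], "yaw":[0, 0, 0, 0, 0, 0, 0]}' | python3 -m jog; python3 o.py 2
```

```text
time_s: 29.7
tcp_pos: [480.1, -1.7, 81.6]
orientation: [1.0, -0.013, -0.0, 0.0]
wrist_force: [2.5, -1.8, -0.1]
gripper_width: 0.216
gripper_force: 49.2
t 29.80 p [ 16.65 -10.  ] tcp-path dx -0.26 F [ 2.22 -1.68] Fn 2.77 slope 32.1 fz -0.1
corr 0.13 [(-0.6, 1), (-1.2, 2), (-1.9, 3), (-2.5, 4), (-3.0, 5), (-3.6, 6), (-4.1, 7), (-4.5, 8)]
```

```bash
echo '{"sx":[-0.5, -1.1, -1.8, -2.4, -2.9, -3.5, -3.5], "sy":[1, 2, 3, 4, 5, 6, 6], "sz":[0, 0, 0, 0, 0, 0, 0], "yaw":[0, 0, 0, 0, 0, 0, 0]}' | python3 -m jog; python3 o.py 2
```

```text
time_s: 30.5
tcp_pos: [476.5, -7.6, 81.6]
orientation: [1.0, -0.013, -0.0, 0.0]
wrist_force: [2.4, -0.7, 0.1]
gripper_width: 0.218
gripper_force: 49.2
t 30.60 p [ 13.22 -15.96] tcp-path dx -0.13 F [ 2.47 -0.34] Fn 2.35 slope 27.8 fz -0.0
corr -0.07 [(-0.5, 1), (-1.0, 2), (-1.4, 3), (-1.7, 4), (-2.0, 5), (-2.3, 6), (-2.4, 7), (-2.5, 8)]
```

```bash
echo '{"sx":[-0.5, -1, -1.4, -1.7, -2, -2], "sy":[1, 2, 3, 4, 5, 5], "sz":[0, 0, 0, 0, 0, 0], "yaw":[0, 0, 0, 0, 0, 0]}' | python3 -m jog; python3 o.py 2
```

```text
time_s: 31.2
tcp_pos: [474.5, -12.5, 81.6]
orientation: [1.0, -0.013, -0.0, 0.0]
wrist_force: [1.6, -0.2, 1.0]
gripper_width: 0.218
gripper_force: 49.2
t 31.30 p [ 11.26 -20.94] tcp-path dx -0.06 F [ 2.1  -0.11] Fn 2.06 slope 14.7 fz 0.4
corr -0.18 [(-0.2, 1), (-0.4, 2), (-0.5, 3), (-0.4, 4), (-0.4, 5), (-0.2, 6), (0.0, 7), (0.3, 8)]
```

```bash
echo '{"sx":[-0.3, -0.5, -0.6, -0.6, -0.5, -0.5], "sy":[1, 2, 3, 4, 5, 5], "sz":[0, 0, 0, 0, 0, 0], "yaw":[0, 0, 0, 0, 0, 0]}' | python3 -m jog; python3 o.py 2
```

```text
time_s: 31.9
tcp_pos: [473.9, -17.5, 81.6]
orientation: [1.0, -0.013, -0.0, -0.0]
wrist_force: [1.4, 0.4, -0.5]
gripper_width: 0.213
gripper_force: 49.2
t 32.00 p [ 10.8  -25.92] tcp-path dx -0.17 F [1.43 1.03] Fn 1.55 slope -7.1 fz -0.3
corr -0.38 [(0.2, 1), (0.4, 2), (0.7, 3), (1.1, 4), (1.5, 5), (2.0, 6), (2.5, 7), (3.0, 8)]
```

```bash
echo '{"sx":[-0.2, 0, 0.3, 0.7, 0.7], "sy":[1, 2, 3, 4, 4], "sz":[0, 0, 0, 0, 0], "yaw":[0, 0, 0, 0, 0]}' | python3 -m jog; python3 o.py 2
```

```text
time_s: 32.5
tcp_pos: [474.5, -21.5, 81.6]
orientation: [1.0, -0.013, -0.0, 0.0]
wrist_force: [2.2, 2.1, 0.1]
gripper_width: 0.215
gripper_force: 49.2
t 32.60 p [ 11.57 -29.94] tcp-path dx -0.47 F [2.09 1.93] Fn 2.66 slope -21.7 fz 0.0
corr 0.07 [(0.4, 1), (0.9, 2), (1.4, 3), (2.0, 4), (2.5, 5), (3.1, 6), (3.7, 7), (4.3, 8)]
```

```bash
echo '{"sx":[0.4, 0.9, 1.4, 1.9, 1.9], "sy":[1, 2, 3, 4, 4], "sz":[0, 0, 0, 0, 0], "yaw":[0, 0, 0, 0, 0]}' | python3 -m jog; python3 o.py 2
```

```text
time_s: 33.1
tcp_pos: [476.4, -25.6, 81.6]
orientation: [1.0, -0.013, 0.0, 0.0]
wrist_force: [0.7, 2.1, 0.2]
gripper_width: 0.223
gripper_force: 49.2
t 33.20 p [ 13.51 -33.96] tcp-path dx -0.50 F [1.46 2.16] Fn 2.33 slope -29.1 fz 0.2
corr -0.08 [(0.6, 1), (1.2, 2), (1.8, 3), (2.4, 4), (3.0, 5), (3.6, 6), (4.2, 7), (4.8, 8)]
```

```bash
echo '{"sx":[0.5, 1.1, 1.7, 2.3, 2.3], "sy":[1, 2, 3, 4, 4], "sz":[0, 0, 0, 0, 0], "yaw":[0, 0, 0, 0, 0]}' | python3 -m jog; python3 o.py 2
```

```text
time_s: 33.7
tcp_pos: [478.7, -29.7, 81.7]
orientation: [1.0, -0.013, 0.0, 0.0]
wrist_force: [1.5, 3.5, -0.3]
gripper_width: 0.22
gripper_force: 49.3
t 33.80 p [ 15.89 -38.01] tcp-path dx -0.51 F [1.55 2.24] Fn 2.49 slope -31.5 fz -0.1
corr -0.00 [(0.6, 1), (1.2, 2), (1.9, 3), (2.5, 4), (3.1, 5), (3.7, 6), (4.3, 7), (4.6, 8)]
```

```bash
echo '{"sx":[0.5, 1, 1.5, 1.5], "sy":[0.8, 1.6, 2.5, 2.5], "sz":[0, 0, 0, 0], "yaw":[0, 0, 0, 0]}' | python3 -m jog; python3 o.py 2; echo '{"sx":[0.3, 0.6, 0.6], "sy":[0.5, 1, 1], "sz":[0, 0, 0], "yaw":[0, 0, 0]}' | python3 -m jog; python3 o.py 2
```

```text
time_s: 34.2
tcp_pos: [480.1, -32.1, 81.6]
orientation: [1.0, -0.013, 0.0, 0.0]
wrist_force: [1.8, 2.9, -0.1]
gripper_width: 0.213
gripper_force: 49.3
t 34.30 p [ 17.35 -40.45] tcp-path dx -0.55 F [1.73 2.57] Fn 2.82 slope -31.8 fz -0.2
corr 0.15 [(0.6, 1), (1.2, 2), (1.9, 3), (2.5, 4), (3.1, 5), (3.1, 6), (3.1, 7), (3.1, 8)]
time_s: 34.6
tcp_pos: [480.5, -33.0, 81.6]
orientation: [1.0, -0.013, -0.0, -0.0]
wrist_force: [1.8, 4.2, -0.1]
gripper_width: 0.219
gripper_force: 49.3
t 34.70 p [ 17.85 -41.35] tcp-path dx -0.62 F [1.61 3.74] Fn 3.34 slope -31.9 fz -0.3
corr 0.40 [(0.6, 1), (1.2, 2), (1.9, 3), (2.5, 4), (2.6, 5), (2.6, 6), (2.6, 7), (2.6, 8)]
```

```bash
echo '{"sx":[0.3, 0.5, 0.5], "sy":[0.3, 0.6, 0.6], "sz":[0, 0, 0], "yaw":[0, 0, 0]}' | python3 -m jog; python3 o.py 2
```

```text
time_s: 35.0
tcp_pos: [481.0, -33.7, 81.6]
orientation: [1.0, -0.013, -0.0, -0.0]
wrist_force: [1.0, 3.1, 0.7]
gripper_width: 0.219
gripper_force: 49.3
t 35.10 p [ 18.33 -41.95] tcp-path dx -0.51 F [0.98 3.33] Fn 2.59 slope -31.9 fz 0.5
corr 0.04 [(0.6, 1), (1.2, 2), (1.9, 3), (2.2, 4), (2.2, 5), (2.2, 6), (2.2, 7), (2.2, 8)]
```

```bash
echo '{"sx":[0.2, 0.4, 0.4], "sy":[0.4, 0.8, 0.8], "sz":[0, 0, 0], "yaw":[0, 0, 0]}' | python3 -m jog; python3 o.py 2
```

```text
time_s: 35.4
tcp_pos: [481.6, -34.7, 81.7]
orientation: [1.0, -0.013, 0.0, 0.0]
wrist_force: [1.3, 1.0, 0.8]
gripper_width: 0.219
gripper_force: 49.3
t 35.50 p [ 19.01 -42.99] tcp-path dx -0.48 F [2.08 1.66] Fn 2.64 slope -31.9 fz 0.2
corr 0.07 [(0.6, 1), (1.2, 2), (1.6, 3), (1.6, 4), (1.6, 5), (1.6, 6), (1.6, 7), (1.6, 8)]
```

```bash
echo '{"sx":[0.3, 0.5, 0.5], "sy":[0.4, 0.8, 0.8], "sz":[0, 0, 0], "yaw":[0, 0, 0]}' | python3 -m jog; python3 o.py 2;  echo '{"sx":[0.2, 0.3, 0.3], "sy":[0.3, 0.6, 0.6], "sz":[0, 0, 0], "yaw":[0, 0, 0]}' | python3 -m jog; python3 o.py 2
```

```text
time_s: 35.8
tcp_pos: [481.8, -35.3, 81.6]
orientation: [1.0, -0.013, -0.0, -0.0]
wrist_force: [1.3, 3.9, 0.3]
gripper_width: 0.214
gripper_force: 49.3
t 35.90 p [ 19.21 -43.49] tcp-path dx -0.59 F [1.85 3.73] Fn 3.54 slope -31.9 fz -0.1
corr 0.49 [(0.6, 1), (1.2, 2), (1.2, 3), (1.2, 4), (1.2, 5), (1.2, 6), (1.2, 7), (1.2, 8)]
time_s: 36.2
tcp_pos: [482.2, -35.9, 81.6]
orientation: [1.0, -0.013, -0.0, -0.0]
wrist_force: [2.3, 4.2, -0.1]
gripper_width: 0.214
gripper_force: 49.3
t 36.30 p [ 19.53 -44.14] tcp-path dx -0.67 F [1.84 3.97] Fn 3.66 slope -31.9 fz 0.5
corr 0.55 [(0.6, 1), (0.8, 2), (0.8, 3), (0.8, 4), (0.8, 5), (0.8, 6), (0.8, 7), (0.8, 8)]
```

```bash
echo '{"sx":[0.2, 0.4, 0.4], "sy":[0.3, 0.6, 0.6], "sz":[0, 0, 0], "yaw":[0, 0, 0]}' | python3 -m jog; python3 o.py 2
python3 - <<'E'
from h import *
d=cam("scene");cv2.imwrite("pics/s5.png",cv2.resize(d["img"][140:200,270:350,::-1],(800,600),interpolation=cv2.INTER_CUBIC))
E
```

```text
time_s: 36.6
tcp_pos: [482.6, -36.5, 81.6]
orientation: [1.0, -0.013, 0.0, 0.0]
wrist_force: [2.1, 3.9, 0.5]
gripper_width: 0.218
gripper_force: 49.3
t 36.70 p [ 19.94 -44.75] tcp-path dx -0.64 F [1.98 3.78] Fn 3.68 slope -31.8 fz -0.1
corr 0.56 [(0.5, 1), (0.5, 2), (0.5, 3), (0.5, 4), (0.5, 5), (0.5, 6), (0.5, 7), (0.5, 8)]
```

View pics/s5.png

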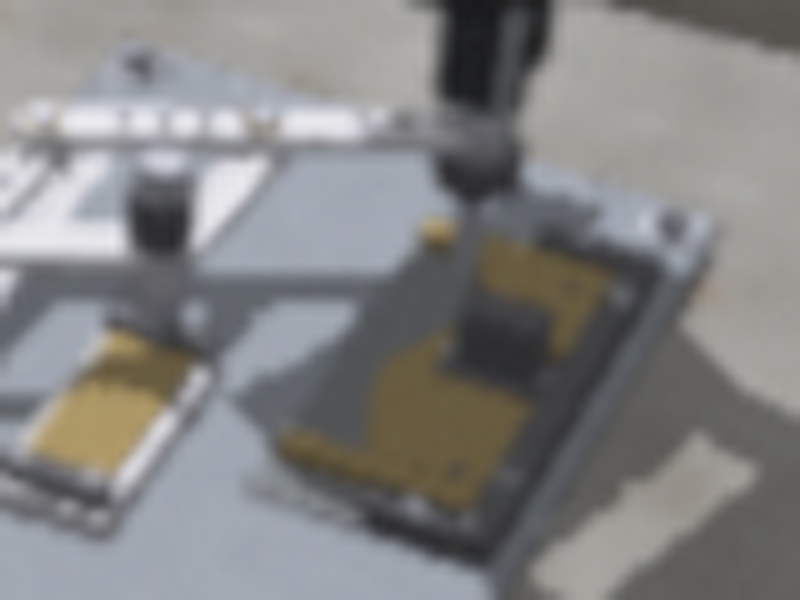

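Run:
```python
from h import *
d=cam("scene");th=np.radians(-1.4);Rm=np.array([[np.cos(th),np.sin(th)],[-np.sin(th),np.cos(th)]])
# left ear outer tip, inner tip, right ear tip left/right (image), left fence outer-back top corner
P=w(d,np.array([[281,450],[287,430],[420,240],[422,222],[450,222],[374,520],[475,505]])/10+[270,140]-.45,[24,24,24,24,24,27,24]);print((Rm@(P[:,:2]-[466,8]).T).T.round(1))
o=r.get_obs();print(Rm@(o["tcp_pos"][:2]-[466,8]))
# ear brassness profile along y at x=seat+30 and +26, z=24
for x in(26,29):
    y=np.arange(-62,62.1,1);Q=(Rm.T@np.c_[np.full(len(y),x),y].T).T+[466,8]
    p=px(d,np.c_[Q,np.full(len(y),24)]).astype(np.float32)
    im=d["img"].astype(np.float32);v=cv2.remap(im,p[:,0].reshape(1,-1),p[:,1].reshape(1,-1),cv2.INTER_LINEAR)[0]
    b=v[:,0]-v[:,2];print(x,[(int(a),int(c)) for a,c in zip(y,b) if abs(a)>38])
```

```text
[[ 29.6  54.6]
 [ 31.4  46.6]
 [ 30.5 -44.2]
 [ 33.1 -52. ]
 [ 26.1 -55.6]
 [ -3.6  71.7]
 [-23.6  51.3]]
[ 17.62911449 -44.11153121]
26 [(-62, -7), (-61, -8), (-60, -7), (-59, -5), (-58, 0), (-57, 6), (-56, 14), (-55, 22), (-54, 29), (-53, 33), (-52, 38), (-51, 42), (-50, 44), (-49, 44), (-48, 40), (-47, 36), (-46, 32), (-45, 28), (-44, 23), (-43, 18), (-42, 13), (-41, 8), (-40, 4), (-39, 1), (39, -3), (40, -2), (41, -1), (42, 2), (43, 8), (44, 14), (45, 20), (46, 26), (47, 29), (48, 33), (49, 35), (50, 38), (51, 37), (52, 35), (53, 33), (54, 31), (55, 27), (56, 21), (57, 15), (58, 8), (59, 3), (60, 0), (61, -2), (62, -4)]
29 [(-62, -11), (-61, -10), (-60, -8), (-59, -6), (-58, -3), (-57, 4), (-56, 13), (-55, 21), (-54, 30), (-53, 39), (-52, 42), (-51, 44), (-50, 42), (-49, 41), (-48, 38), (-47, 33), (-46, 26), (-45, 20), (-44, 14), (-43, 8), (-42, 3), (-41, 0), (-40, -1), (-39, -3), (39, -3), (40, -2), (41, 0), (42, 0), (43, 3), (44, 8), (45, 14), (46, 18), (47, 23), (48, 25), (49, 27), (50, 28), (51, 29), (52, 29), (53, 26), (54, 22), (55, 17), (56, 13), (57, 8), (58, 3), (59, -1), (60, -3), (61, -5), (62, -6)]
```

```bash
echo '{"sx":[0.2, 0.3, 0.3], "sy":[0, 0, 0], "sz":[0, 0, 0], "yaw":[0, 0, 0]}' | python3 -m jog; python3 o.py 3; echo '{"sx":[0, 0, 0], "sy":[0.3, 0.5, 0.5], "sz":[0, 0, 0], "yaw":[0, 0, 0]}' | python3 -m jog; python3 o.py 3
```

```text
time_s: 37.1
tcp_pos: [482.7, -36.5, 81.6]
orientation: [1.0, -0.013, -0.0, -0.0]
wrist_force: [0.8, 3.4, 0.2]
gripper_width: 0.214
gripper_force: 49.3
t 37.25 p [ 20.14 -44.73] tcp-path dx -0.43 F [0.77 3.85] Fn 2.68 slope -31.8 fz 0.1
corr 0.08 [(0.5, 1), (0.5, 2), (0.5, 3), (0.5, 4), (0.5, 5), (0.5, 6), (0.5, 7), (0.5, 8)]
time_s: 37.55
tcp_pos: [482.8, -36.9, 81.6]
orientation: [1.0, -0.013, 0.0, -0.0]
wrist_force: [1.6, 5.1, 0.8]
gripper_width: 0.219
gripper_force: 49.3
t 37.70 p [ 20.26 -45.17] tcp-path dx -0.58 F [1.65 4.55] Fn 3.80 slope -31.8 fz -0.1
corr 0.61 [(0.2, 1), (0.2, 2), (0.2, 3), (0.2, 4), (0.2, 5), (0.2, 6), (0.2, 7), (0.2, 8)]
```

```bash
echo '{"sx":[0, 0, 0], "sy":[-0.3, -0.6, -0.6], "sz":[0, 0, 0], "yaw":[0, 0, 0]}' | python3 -m jog; python3 o.py 2; echo '{"sx":[0, 0, 0, 0], "sy":[0, 0, 0, 0], "sz":[0, 0, 0, 0], "yaw":[0, 0, 0, 0]}' | python3 -m jog 0.5; echo '{"sx":[0, 0, 0, -30, -60, -60, -60, -60], "sy":[0, 0, 0, 0, 60, 110, 160, 200], "sz":[-20, -50, -90, -120, -130, -130, -130, -130], "yaw":[0, 0, 0, 0, 0, 0, 0, 0]}' | python3 -m jog; echo '{"sx":[0, 0, 0, 0, 0], "sy":[50, 100, 150, 150, 150], "sz":[0, 0, 0, 0, 0], "yaw":[0, 0, 0, 0, 0]}' | python3 -m jog
python3 - <<'E'
from h import *
d=cam("top");cv2.imwrite("pics/fin.png",cv2.resize(d["img"][170:290,290:450,::-1],(800,600),interpolation=cv2.INTER_CUBIC))
print(r.get_obs()["wrist_force"])
E
```

```text
time_s: 38.0
tcp_pos: [482.9, -36.5, 81.6]
orientation: [1.0, -0.013, 0.0, 0.0]
wrist_force: [1.4, 3.1, -0.3]
gripper_width: 0.219
gripper_force: 49.3
t 38.10 p [ 20.24 -44.72] tcp-path dx -0.32 F [1.34 3.02] Fn 2.73 slope -31.8 fz -0.1
corr 0.11 [(0.5, 1), (0.5, 2), (0.5, 3), (0.5, 4), (0.5, 5), (0.5, 6), (0.5, 7), (0.5, 8)]
time_s: 38.5
tcp_pos: [482.8, -36.6, 81.6]
orientation: [1.0, -0.013, -0.0, 0.0]
wrist_force: [0.3, -0.3, 1.0]
gripper_width: 0.502
gripper_force: 0.0
time_s: 39.3
tcp_pos: [417.3, -230.6, 212.1]
orientation: [1.0, -0.013, 0.0, 0.0]
wrist_force: [2.1, -0.2, 0.2]
gripper_width: 0.499
gripper_force: 0.0
time_s: 39.8
tcp_pos: [413.8, -379.2, 211.0]
orientation: [1.0, -0.013, -0.0, -0.0]
wrist_force: [0.6, -0.3, 0.4]
gripper_width: 0.501
gripper_force: 0.0
[0.20333136 1.54691351 0.74631178]
```

View pics/fin.png

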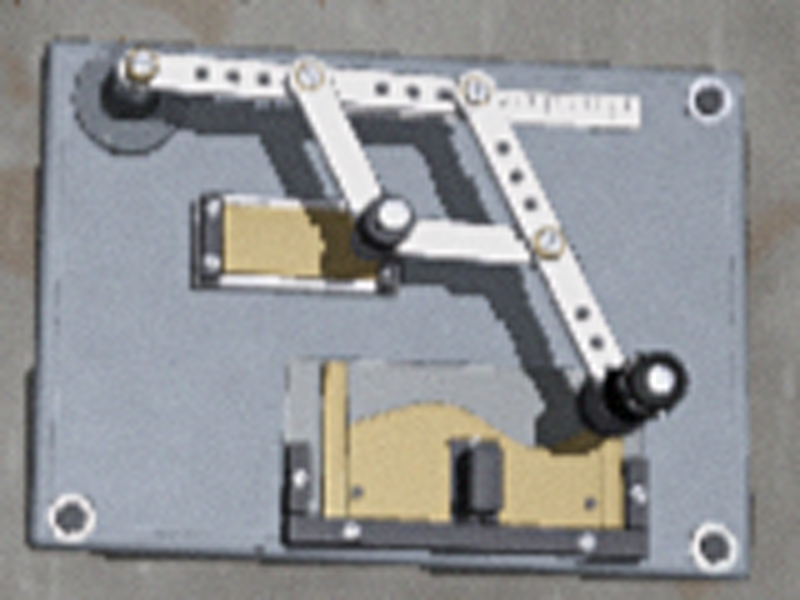

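```bash
echo '{"sx":[0, 0, 0], "sy":[0, 0, 0], "sz":[0, 0, 0], "yaw":[0, 0, 0]}' | python3 -m jog; python3 -c "
from rig import r
print(r.job_done())"
```

```text
time_s: 40.15
tcp_pos: [414.5, -377.8, 212.0]
orientation: [1.0, -0.012, 0.0, 0.0]
wrist_force: [0.0, 0.3, 0.0]
gripper_width: 0.501
gripper_force: 0.0
the job is handed in; nothing more can be done
None
```

I handed in the proof pass at about 40 s: the plate lies against the front fence, the stylus followed the edge from left ear to right at about 1.5–5 N wherever I checked, and the knob was let go by the right ear; the plate slid sideways about 4 mm to the right side fence, probably during the pass.

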